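# Blank off the blower duct, then hold the sprung hatch just below its balance point

### The arm

A 6-joint arm with a two-finger parallel gripper is mounted at the origin on the work surface. World frame = base frame: x ahead of the robot, y to its left, z up, the work surface at z = 0. Lengths are in m, angles in degrees, forces in N, time in s.
With the tool pointing down it reaches from about 0.35 to 0.875 m from the base axis. Payload 4.2 kg.
Tool frame: the origin (TCP) lies between the finger pads; the fingertips stand 17 mm ahead of it and the grasp point (between the pads) lies 2 mm behind it; z points along the fingers, y is the direction in which the jaws open and shut (so a half turn about z gives the same grasp; the last joint's range is limited). The gripper opens to 87 mm and grips with 3 to 60 N. Pads are 19 mm wide; open, the fingers measure 117 mm over their backs; the gripper's body (75 mm by 190 mm) begins 51 mm behind the grasp point.
Start: joints at [89.301, 22.042, 0.453, 0, -68.411, -14.817], TCP at [0.167, 0.602, 0.24] pointing down, gripper open.
Joint ranges: [-179.83, 179.83], [-69.29, 118.12], [-61.27, 80.66], [-181.25, 117.63], [-171.15, -9.14], [-177.46, 177.46]. Speed limits (degrees/s): [159.86, 159.86, 180, 180, 180, 180].

### API

Orientations are given as a 3x3 rotation matrix whose columns are the frame's x, y, z axes.
In Python, from station import r gives the robot as it stands.
- The arm moves only by the shell command python3 -m creep 'ROWS'. ROWS is JSON, a list of rows, each a list of 7 numbers: the opening, from 0 (shut) to 1 (fully open), then the shift along the tool's x, y, z scaled (see below), then the turn, a rotation vector about the tool's x, y, z scaled (see below). A call has 1 to 5 rows; each row is the pose to reach, as a shift and turn from the pose measured when the call began, along the tool's axes at that moment, turning the shorter way round; what a row does not reach only later rows make up. The controller multiplies each number of a shift by 300 mm and each number of a turn by 180 degrees. A row lasts 1/12 s, in which the tool goes at most 41.7 mm and 7.16 degrees, less where a joint would pass 70% of its speed; a pose out of reach is approached as far as the arm can. A call with a number of a shift or a turn outside -1 to 1 is refused whole. A call with a gripper value outside its range is refused whole. The fingers move at their own pace and stop on an object; the grip force is fixed at half the most. Time passes only in rows, so rows that repeat a pose let the fingers close. It gives the time, the measured TCP pose, the force and the opening at its end, in the units of the state.
- r.sense(): the state, without advancing time (a new reading comes with each control period).
- r.capture(name): name is "side" or "top" or "wrist"; returns the picture (420x560x3 uint8, blue, green, red); there is no depth.
- r.camera_model(name): a dict with "mtx" (3x3 intrinsics, pixels), "R" (3x3) and "t" (3): a world point X has camera coordinates R X + t; the wrist camera has in their place "mount" (4x4, takes a point from camera to tool coordinates, whose origin is the TCP and whose axes are the flange's). Camera axes: x right, y down, z forward; pixel columns grow to the right and rows downward; lengths in m; the calibration is good to about 2 mm. A picture is of the moment at which its call begins: read the wrist's pose just before it. camera_model takes no time and is no camera call.
- r.finish_job(): hands the job in, once; it reports no verdict.
Trained networks look in the newest picture that a camera, given by its name, has taken for a name from the list of things; names that differ only in an ending like _2 or _b are one class to them, and where a whole thing is asked for, a point or a joint stands for the part that bears it (a point fixed in the world has none). Each returns a list of dicts, best first, with "score" (0 to 1); they miss things now and then, are a little off and sometimes report something else, mostly with a low value. They report only what shows in the picture. A call takes as long as a camera call.
- r.recognise(camera, target): "rect" ([left, top, right, bottom] as shares, 0 to 1, of the picture: columns of its width, rows of its height, round what is visible of it).
- r.outline_of(camera, target): "pixels" (420x560 bool, what is visible of it) and "rect" ([left, top, right, bottom] as shares, 0 to 1, of the picture: columns of its width, rows of its height, round what is visible of it).
The state is a dict: "time_s": time; "joints": joint angles; "joint_velocities": joint speeds; "effort": joint torques, N m; "tcp_pos": TCP position; "ee_rot": TCP orientation; "wrist_force": force on the tool from outside, world axes, zero at the start; "moment": the same for the moment, N m; "gripper_width": opening from 0.0 (shut) to 1.0 (fully open).
Only numpy, scipy, OpenCV 4.12 (cv2) and the standard library are available. Lean on these libraries where they do the work, as an engineer would, in place of code of your own. Each camera call takes 0.05 s, during which the arm holds its last target.

### The job

Take the plain blanking plate (red grip, no hole) out of the wooden rack, slide it down into the blue plate carrier in the blower duct until it is fully home, and let go of it, so that the air box is shut off before it is opened. Then take the air box's sprung hatch by its handle and raise it clearly past its balance point, to check that its springs still take it over, without letting it get away towards its upper stop; ease it back and finish gripping the handle, holding the hatch open and still for a colleague to look at the heater, just below the balance point (no more than about ten degrees below), so that it would drop shut by itself if let go. Leave the two orifice plates in the rack and do not disturb the wash bottle or the pressure meter.

Things in the scene. Friction and masses are not known exactly. Their poses are not given: they have to be found in the camera images.
- blank_grip (a point): Centre of the red grip of the blanking plate, a loose 0.2 kg steel plate standing upright in a slot of the rack. Grip 56 mm long (x), 16 thick (y), 26 high (z): pinch it from above across the 16 mm. Below it the solid blade is 80 mm wide (x), 4 thick (y); its lower edge is 128 mm under this point. Axes: x along the width, y across the thickness, z up; either face may go either way round
- orifice_a_grip (a point): Centre of the black grip of an orifice plate (same shape and size as the blanking plate, black grip, 30 mm hole in the blade), loose in another slot of the rack. Leave it there
- orifice_b_grip (a point): Centre of the black grip of the other orifice plate (black grip, 50 mm hole in the blade), loose in another slot of the rack. Leave it there
- rack: Wooden rack fixed to the bench, 104 mm (x) x 180 mm (y) x 46 mm high, origin under its centre. Three slots for upright plates at y = -55, 0 and +55 mm (which plate is in which varies), 84 mm long in x, 6.5 mm wide in y, 36 mm deep; the slot floor is 10 mm above the bench
- carrier_mouth (a point): Centre of the flared mouth, 115 mm above the bench, of the blue plate carrier (double flange in the duct between air box and blower). Axes: x along the slot, y across it, z up. The mouth, 100 by 21 mm, narrows within 12 mm to a slot 84 mm (x) by 7.5 mm (y) for an upright plate; its floor is 105 mm below the mouth. Plate fully home: centre of its grip 23 mm above the mouth, grip clear of the flange
- hatch_hinge (a point): Middle of the hatch's hinge line on the far top edge of the grey air box (200 x 240 mm, 114 mm high), 119 mm above the bench; fixed. Axes: y along the hinge line, -x towards the hatch's front edge when shut, z up. On its +y side the air box carries the duct, the carrier (slot 190 mm from the box's middle) and the blue blower (170 mm high, 265 to 425 mm from the box's middle)
- hatch_handle (a point): Middle of the hatch's black pull handle: a round bar 12 mm thick, 120 mm long, parallel to the hinge (y), 249 mm from the hinge line and 5 mm below it when shut, 44 mm ahead of the hatch's front edge (36 mm clear behind the bar), on posts at its ends. Pinched from above across the bar, it turns between the fingers as the hatch swings
- hatch (a joint): Angle of the hatch in rad: 0 shut, grows as the front edge rises. Aluminium sheet, 0.95 kg, hinged on its far edge with two torsion springs. Balance point at 0.90 rad: below it the hatch drops shut by itself, above it the springs carry it up to the stop at 1.50. Pull at the handle under 2.5 N, near nil at balance. Clearly past: over 0.98. Too near the stop: over 1.35
- wash_bottle_mid (a point): Middle of a loose white wash bottle with a red cap, 64 mm across, 160 mm high, standing 80 mm below and above this point. A bystander
- manometer_mid (a point): Middle of a loose yellow hand-held pressure meter lying on the bench, 76 x 150 x 33 mm. A bystander

How it is judged:
By the outcome, as a careful person would: the job done as asked, in the order asked, and still so for the second after the job is handed in, while the arm keeps its last pose, push and grip.
It also fails if it takes over 64 s, if anything falls off the work surface, if the arm or the gripper's body presses on something with over 40 N, if the wrist force passes 120 N, or if a joint passes its speed limit or range.

## Working session

There is one attempt and no reset: what is moved stays moved. The work goes in short steps, Python scripts to look and compute and a shell command to move; the robot and the scene stay as the last step left them, time stands still between calls to the robot, and variables do not carry over. Pictures are saved under pics/ and viewed, and the job is handed in when it is done.

```bash
mkdir -p pics; ls; python3 - <<'E'
from station import r
import cv2, numpy as np
np.set_printoptions(precision=4,suppress=True)
s=r.sense()
for k in s: print(k,s[k])
for n in ["side","top","wrist"]:
    im=r.capture(n); cv2.imwrite(f"pics/{n}0.png",im)
    m=r.camera_model(n)
    for k in m: print(n,k,np.array(m[k]).tolist())
E
```

```text
pics
time_s 0.0
joints [ 89.2988  22.0895   0.381   -0.0299 -68.4107 -14.8172]
joint_velocities [-0.0605 -0.1049  0.0052 -0.0367  0.0927  0.0482]
effort [  0.0013 -39.0663  18.7404   4.2198   0.011   -0.0002]
tcp_pos [0.167  0.6017 0.2385]
ee_rot [[ 0.9635 -0.2677 -0.0005]
 [-0.2677 -0.9635 -0.0021]
 [ 0.0001  0.0021 -1.    ]]
wrist_force [-0.8232 -0.1923 -0.2059]
moment [ 0.0106 -0.0356  0.0182]
gripper_width 0.9983694157321189
side mtx [[489.7835774281829, 0.0, 280.26743102114415], [0.0, 489.7835774281829, 206.5343956406998], [0.0, 0.0, 1.0]]
side R [[-0.8714093993911054, -0.4905284943016803, -0.0052397453144157795], [-0.34814419522279144, 0.625922381920058, -0.6978658833502293], [0.3456027748521536, -0.6063027033501068, -0.7162092947769138]]
side t [0.4249377840929922, 0.28761661444311887, 0.9370843600558068]
top mtx [[515.5431467284941, 0.0, 284.7907021082375], [0.0, 515.5431467284941, 204.9194440497373], [0.0, 0.0, 1.0]]
top R [[0.011522597498142072, -0.9998157232560607, -0.015354128983969095], [-0.985453016430181, -0.00875064751331481, -0.16972265192588476], [0.16955701741760243, 0.017086418526369662, -0.9853722505461519]]
top t [-0.07561402112067657, 0.5317462018027495, 1.1424124766990786]
wrist mtx [[365.3965272580373, 0.0, 282.22055819011166], [0.0, 365.3965272580373, 210.23902979734882], [0.0, 0.0, 1.0]]
wrist mount [[-0.0002807004052133428, -0.9657810125436164, -0.2593587419338526, 0.07087249195597048], [0.9999995079317817, -2.4316342630847525e-05, -0.0009917383280184887, -0.0003887564507618624], [0.000951495390578894, -0.25935889269300894, 0.9657805441390811, -0.1461328484448316], [0.0, 0.0, 0.0, 1.0]]
```

View pics/side0.png

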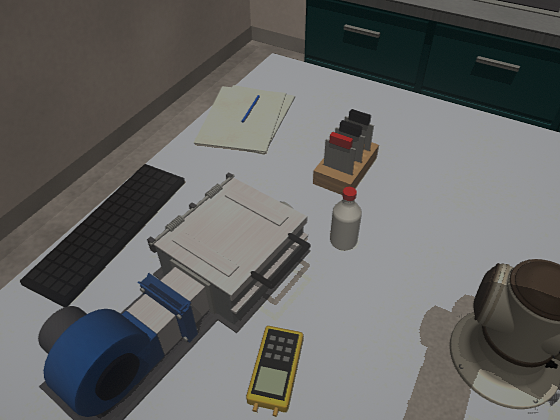

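View pics/top0.png

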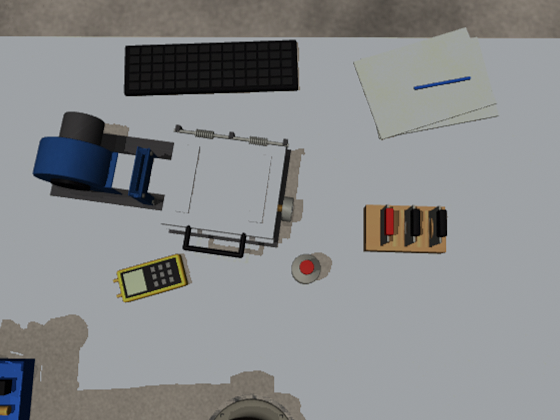

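View pics/wrist0.png

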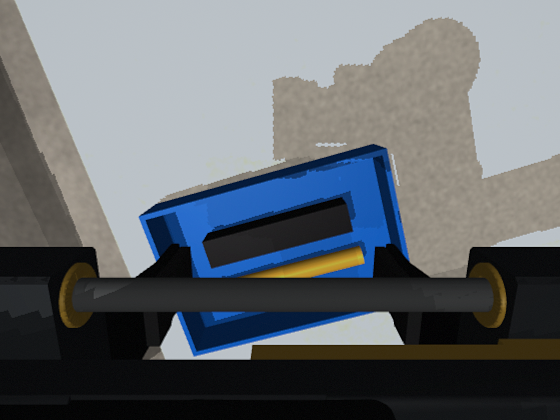

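Side view: the red grip is at about (341,140), the bottle at (345,220) and the hatch handle around (280,265). Top view: the red grip is at (389,222), the carrier at (143,172) and the handle bar runs from (187,248) to (243,254). Next I measure these.

```bash
cat > h.py <<'E'
from station import r
import cv2, numpy as np
np.set_printoptions(precision=4,suppress=True)
def cam(n,s=None):
    m=r.camera_model(n);K=np.array(m["mtx"])
    if n=="wrist":
        s=s or r.sense(); T=np.eye(4);T[:3,:3]=s["ee_rot"];T[:3,3]=s["tcp_pos"]
        W=np.linalg.inv(T@np.array(m["mount"])); return K,W[:3,:3],W[:3,3]
    return K,np.array(m["R"]),np.array(m["t"])
def onz(c,uv,z):
    K,R,t=c; d=R.T@np.linalg.solve(K,[uv[0],uv[1],1.]); o=-R.T@t
    return o+d*(z-o[2])/d[2]
def tri(c1,u1,c2,u2):
    P1=c1[0]@np.c_[c1[1],c1[2]];P2=c2[0]@np.c_[c2[1],c2[2]]
    X=cv2.triangulatePoints(P1,P2,np.array(u1,float).reshape(2,1),np.array(u2,float).reshape(2,1))[:,0];return X[:3]/X[3]
def proj(c,X):
    p=c[0]@(c[1]@np.asarray(X,float)+c[2]);return p[:2]/p[2]
E
python3 - <<'E'
from h import *
names=["blank_grip","orifice_a_grip","carrier_mouth","hatch_handle","hatch","rack","wash_bottle_mid","manometer_mid"]
for n in ["top","side"]:
    r.capture(n)
    for k in names:
        try:
            for o in r.outline_of(n,k)[:3]:
                px=o["pixels"]; ys,xs=np.nonzero(px)
                if o["score"]<.3: continue
                (cx,cy),wh,a=cv2.minAreaRect(np.c_[xs,ys].astype(np.float32))
                print(n,k,round(o["score"],2),"cen",xs.mean().round(1),ys.mean().round(1),"rect",[round(cx,1),round(cy,1)],np.round(wh,1),round(a,1), "bb",xs.min(),ys.min(),xs.max(),ys.max(),len(xs))
        except Exception as e: print(n,k,e)
print(r.sense()["time_s"])
for n in ("top","side"):
    im=r.capture(n); b=(slice(180,280),slice(340,470)) if n=="top" else (slice(90,270),slice(230,400))
    cv2.imwrite(f"pics/c_{n}.png",cv2.resize(im[b],None,fx=4,fy=4,interpolation=cv2.INTER_CUBIC)[:600,:800])
    b=(slice(110,270),slice(110,300)) if n=="top" else (slice(160,310),slice(120,320))
    cv2.imwrite(f"pics/d_{n}.png",cv2.resize(im[b],None,fx=4,fy=4,interpolation=cv2.INTER_CUBIC)[:600,:800])
E
```

```text
top blank_grip 0.88 cen 385.9 224.0 rect [386.5, 224.5] [41. 15.] 90.0 bb 379 204 394 245 501
top orifice_a_grip 0.59 cen 411.0 224.7 rect [411.5, 225.0] [40. 15.] 90.0 bb 404 205 419 245 541
top orifice_a_grip 0.48 cen 305.0 268.5 rect [305.0, 269.0] [28. 28.] 90.0 bb 291 255 319 283 665
top carrier_mouth 0.75 cen 175.0 178.6 rect [163.5, 184.9] [263.  123.4] 7.6 bb 33 111 293 256 22496
top hatch_handle 0.65 cen 222.6 188.3 rect [220.8, 195.9] [114.7 116.4] 7.7 bb 160 132 285 257 10994
top hatch_handle 0.62 cen 396.9 231.2 rect [404.0, 228.4] [83.4 46.9] 2.0 bb 363 204 445 252 2150
top hatch 0.8 cen 222.6 188.2 rect [220.7, 195.8] [114.  116.5] 8.1 bb 160 133 284 257 10776
top rack 0.55 cen 398.2 231.0 rect [404.0, 228.5] [83.3 47.1] 1.8 bb 363 204 445 252 2272
top rack 0.53 cen 411.1 223.9 rect [411.1, 224.6] [16.7 41.5] 3.0 bb 403 204 420 245 559
top wash_bottle_mid 0.63 cen 305.1 268.7 rect [305.5, 269.0] [30. 29.] 90.0 bb 291 254 320 284 722
top manometer_mid 0.69 cen 151.0 277.5 rect [149.7, 277.5] [34.4 73.3] 73.1 bb 113 253 187 302 2318
side blank_grip 0.95 cen 339.8 153.1 rect [339.9, 153.1] [30.7 38.8] 7.6 bb 324 133 355 174 993
side orifice_a_grip 0.74 cen 352.9 136.8 rect [354.7, 138.4] [44.6 23.5] 54.5 bb 335 120 365 162 559
side carrier_mouth 0.66 cen 173.9 301.0 rect [172.2, 300.3] [128.8 314.5] 51.3 bb 38 174 310 419 30553
side hatch_handle 0.62 cen 235.5 237.6 rect [238.3, 236.5] [129.  112.1] 35.2 bb 154 179 310 300 10159
side hatch 0.84 cen 235.5 237.4 rect [238.4, 236.2] [127.7 112.4] 35.6 bb 155 179 309 300 10063
side rack 0.87 cen 344.4 172.5 rect [347.6, 171.0] [37.4 72.5] 71.2 bb 313 143 377 193 1292
side wash_bottle_mid 0.59 cen 345.6 220.9 rect [346.0, 218.2] [28.6 63.1] 9.5 bb 330 187 361 249 1441
side manometer_mid 0.62 cen 275.0 369.6 rect [274.2, 370.9] [43.3 86.7] 12.5 bb 247 326 303 415 3410
1.05
```

View pics/c_top.png

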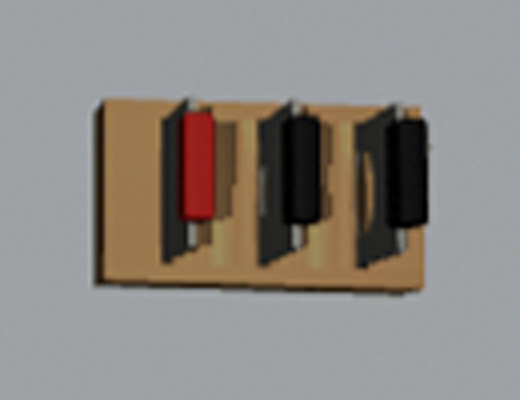

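View pics/c_side.png

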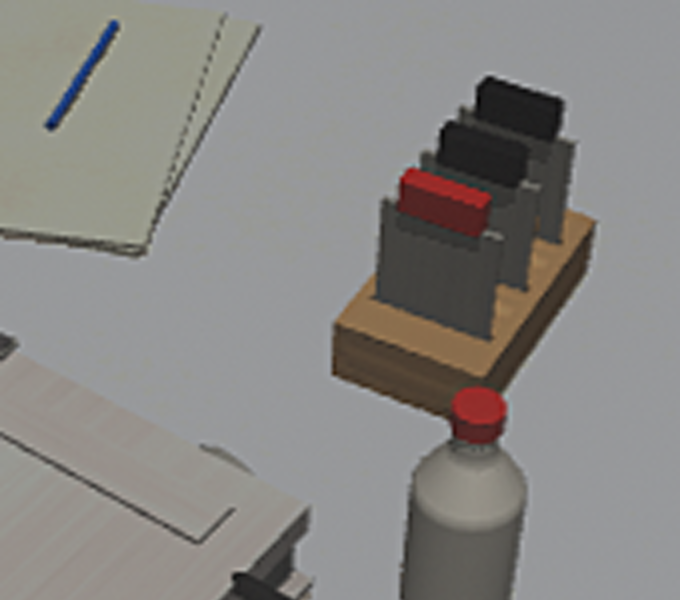

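View pics/d_top.png

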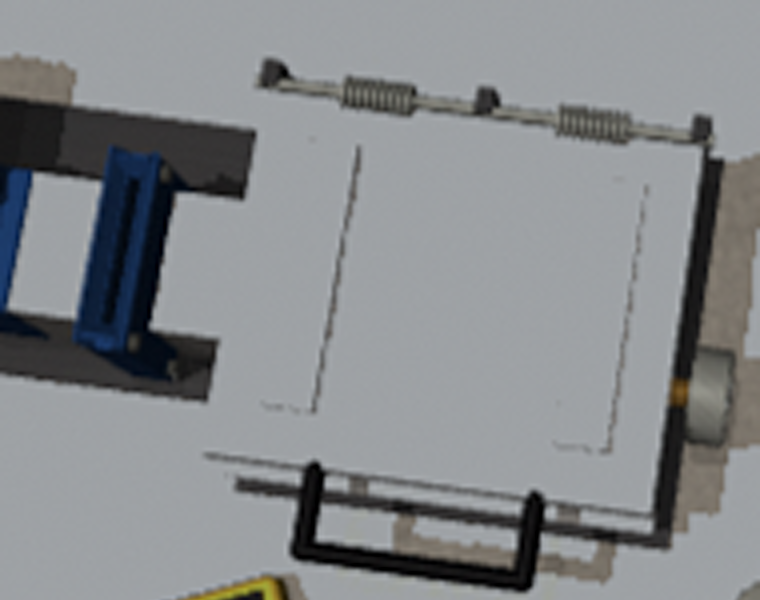

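View pics/d_side.png

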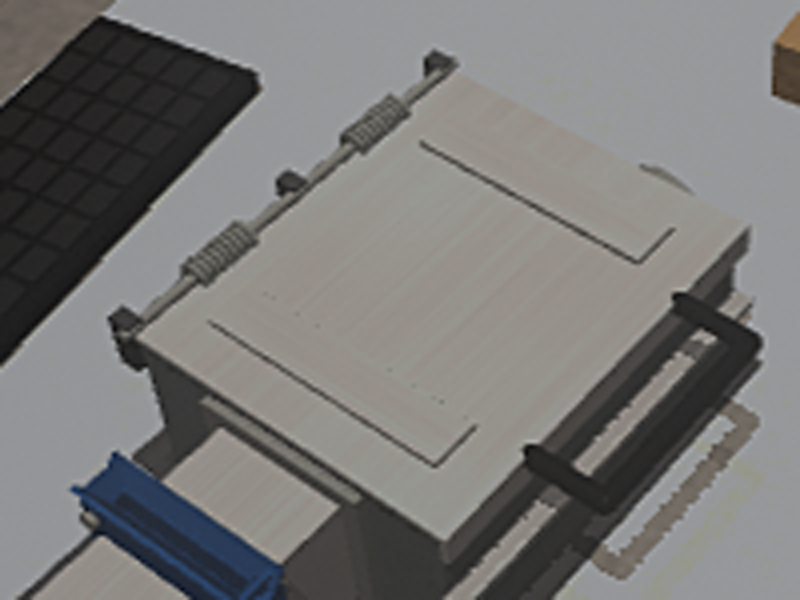

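```bash
python3 - <<'E'
from h import *
t=cam("top");sd=cam("side")
def T(x,y,ox=110,oy=110): return (ox+(x+.5)/4-.5,oy+(y+.5)/4-.5)
g=T(199,165,340,180)
print("red",onz(t,g,.151), "ends",onz(t,T(199,111,340,180),.151),onz(t,T(199,220,340,180),.151))
print("red tri",tri(t,g,sd,T(446,188,230,90)))
for c in [(110,148),(160,155),(130,350),(77,338)]: print("mouth",onz(t,T(*c),.115))
print("mouth c",onz(t,T(119,248),.115), "slot", onz(t,T(134,180),.103),onz(t,T(109,320),.103))
a,b=onz(t,T(300,550),.114),onz(t,T(528,580),.114); print("handle",a,b,(a+b)/2,np.linalg.norm(a-b))
a,b=onz(t,T(270,78),.119),onz(t,T(703,130),.119);m=(a+b)/2; print("hinge",a,b,m,np.linalg.norm(a-b),np.degrees(np.arctan2(*(a-b)[[0,1]])))
h=[onz(t,T(300,550),.114),onz(t,T(528,580),.114)]
print("handle tri",tri(t,T(300,550),sd,T(603,500,120,160)),tri(t,T(528,582),sd,T(755,348,120,160)))
print("bottle",tri(t,(307,267.5),sd,(349,192)))
print("mano",onz(t,(151,277.5),.03))
for z in (.02,.0): print("rack c", onz(t,T(100,280,340,180),.046),onz(t,T(422,288,340,180),.046),onz(t,T(104,100,340,180),.046),onz(t,T(424,108,340,180),.046)) ;break
E
```

```text
red [ 0.4825 -0.2896  0.151 ] ends [ 0.511  -0.2902  0.151 ] [ 0.4538 -0.2889  0.151 ]
red tri [ 0.4826 -0.2895  0.1512]
mouth [0.6487 0.2577 0.115 ]
mouth [0.6449 0.2296 0.115 ]
mouth [0.5349 0.2398 0.115 ]
mouth [0.5413 0.2693 0.115 ]
mouth c [0.5919 0.2493 0.115 ] slot [0.6338 0.2469 0.103 ] [0.5539 0.2561 0.103 ]
handle [0.4269 0.1423 0.114 ] [0.4121 0.0195 0.114 ] [0.4195 0.0809 0.114 ] 0.12362435486272372
hinge [0.6884 0.1696 0.119 ] [ 0.6601 -0.0711  0.119 ] [0.6743 0.0492 0.119 ] 0.2423830986201361 6.694456557455507
handle tri [0.4274 0.1419 0.1169] [0.4111 0.0199 0.109 ]
bottle [ 0.3856 -0.1185  0.1568]
mano [0.364 0.234 0.03 ]
rack c [ 0.4313 -0.2519  0.046 ] [ 0.4287 -0.433   0.046 ] [ 0.5346 -0.2558  0.046 ] [ 0.5316 -0.4383  0.046 ]
```

```bash
cat >> h.py <<'E'
from scipy.spatial.transform import Rotation as Ro
def down(yaw,tilt=0):
    "tool x at world yaw, z down"
    return (Ro.from_euler('z',yaw,degrees=True)*Ro.from_euler('x',180,degrees=True)).as_matrix()
def go(p,Rt):
    s=r.sense();R0=np.array(s["ee_rot"]);d=R0.T@(np.array(p)-s["tcp_pos"]);w=np.degrees(Ro.from_matrix(R0.T@Rt).as_rotvec())
    print("t",s["time_s"],"row",(d/.3).round(4),(w/180).round(4),"| dist",np.linalg.norm(d).round(3),"rows",(np.linalg.norm(d)/.0417).round(1),(np.linalg.norm(w)/7.16).round(1))
E
python3 -c "
from h import *
go([.42,.30,.30],down(-1.5))"
```

```text
t 1.15 row [ 1.0816  0.7452 -0.2014] [-0.     -0.     -0.0779] | dist 0.399 rows 9.6 2.0
```

```bash
python3 -m creep '[[0.45,0.98,0.68,-0.2,0,0,-0.078],[0.45,0.98,0.68,-0.2,0,0,-0.078],[0.45,0.98,0.68,-0.2,0,0,-0.078],[0.45,0.98,0.68,-0.2,0,0,-0.078],[0.45,0.98,0.68,-0.2,0,0,-0.078]]'; python3 -c "
from h import *
go([.45,.15,.30],down(-1.5))"
```

```text
time_s: 1.57
tcp_pos: [0.2993, 0.4426, 0.2745]
ee_rot: [[1.0, -0.025, 0.0], [-0.025, -1.0, 0.0], [0.0, -0.0, -1.0]]
wrist_force: [1.7, 0.8, 0.4]
gripper_width: 0.709
t 1.5667 row [ 0.5267  0.9624 -0.0852] [-0.0001 -0.0001  0.0004] | dist 0.33 rows 7.9 0.0
```

```bash
python3 -m creep '[[0.45,0.52,0.96,-0.08,0,0,0],[0.45,0.52,0.96,-0.08,0,0,0],[0.45,0.52,0.96,-0.08,0,0,0],[0.45,0.52,0.96,-0.08,0,0,0],[0.45,0.52,0.96,-0.08,0,0,0]]'; python3 -c "
from h import *
go([.4825,-.29,.26],down(-1.5))"
```

```text
time_s: 1.98
tcp_pos: [0.3932, 0.2571, 0.29]
ee_rot: [[1.0, -0.024, 0.001], [-0.024, -1.0, 0.001], [0.001, -0.001, -1.0]]
wrist_force: [0.9, -0.1, -0.3]
gripper_width: 0.46
t 1.9833 row [0.3418 1.8161 0.0984] [-0.0003 -0.0003  0.0006] | dist 0.555 rows 13.3 0.0
```

```bash
python3 -m creep '[[0.45,0.1,1,0,0,0,0],[0.45,0.1,1,0,0,0,0],[0.45,0.1,1,0,0,0,0],[0.45,0.1,1,0,0,0,0],[0.45,0.1,1,0,0,0,0]]'; python3 -c "
from h import *
go([.4825,-.29,.26],down(-1.5))"
```

```text
time_s: 2.4
tcp_pos: [0.4082, 0.0494, 0.2901]
ee_rot: [[1.0, -0.024, 0.002], [-0.024, -1.0, 0.002], [0.002, -0.002, -1.0]]
wrist_force: [1.3, -0.6, 0.3]
gripper_width: 0.45
t 2.4 row [0.274  1.1254 0.099 ] [-0.0005 -0.0007  0.0008] | dist 0.349 rows 8.4 0.0
```

```bash
python3 -m creep '[[0.45,0.25,1,0.08,0,0,0],[0.45,0.25,1,0.08,0,0,0],[0.45,0.25,1,0.08,0,0,0],[0.45,0.25,1,0.08,0,0,0],[0.45,0.25,1,0.08,0,0,0]]'; python3 -c "
from h import *
go([.4825,-.29,.24],down(-1.5))"
```

```text
time_s: 2.82
tcp_pos: [0.4537, -0.1536, 0.274]
ee_rot: [[1.0, -0.024, 0.003], [-0.024, -1.0, 0.002], [0.003, -0.002, -1.0]]
wrist_force: [1.0, 1.5, 0.6]
gripper_width: 0.45
t 2.8167 row [0.1064 0.4524 0.113 ] [-0.0005 -0.0011  0.0008] | dist 0.143 rows 3.4 0.0
```

```bash
python3 -m creep '[[0.45,0.106,0.452,0.113,0,-0.001,0],[0.45,0.106,0.452,0.113,0,-0.001,0],[0.45,0.106,0.452,0.113,0,-0.001,0],[0.45,0.106,0.452,0.113,0,-0.001,0],[0.45,0.106,0.452,0.113,0,-0.001,0]]'; python3 -c "
from h import *
s=r.sense();im=r.capture('wrist');cv2.imwrite('pics/w1.png',im);c=cam('wrist',s);print(s['tcp_pos'],proj(c,[.4825,-.2895,.151]))
hsv=cv2.cvtColor(im,cv2.COLOR_BGR2HSV);m=((hsv[...,1]>150)&((hsv[...,0]<8)|(hsv[...,0]>172))&(hsv[...,2]>110)).astype('u1');n,l,st,ce=cv2.connectedComponentsWithStats(m);i=1+st[1:,4].argmax();print(st[i],ce[i])
ys,xs=np.nonzero(l==i);b=cv2.boxPoints(cv2.minAreaRect(np.c_[xs,ys].astype('f4')));print(b);print([onz(c,p,.151) for p in b],onz(c,ce[i],.151))
"
```

```text
time_s: 3.23
tcp_pos: [0.4821, -0.2933, 0.2377]
ee_rot: [[1.0, -0.029, -0.003], [-0.029, -1.0, 0.002], [-0.003, -0.002, -1.0]]
wrist_force: [0.3, 0.7, 0.6]
gripper_width: 0.449
[ 0.4821 -0.2933  0.2377] [277.6945 221.7804]
[ 265  178   23   80 1662] [275.9747 216.9753]
[[264.6089 178.1877]
 [285.9525 177.8643]
 [287.1496 256.8765]
 [265.8061 257.1999]]
[array([ 0.5121, -0.282 ,  0.151 ]), array([ 0.5119, -0.2958,  0.151 ]), array([ 0.4573, -0.2952,  0.151 ]), array([ 0.4574, -0.2806,  0.151 ])] [ 0.4859 -0.2885  0.151 ]
```

View pics/w1.png

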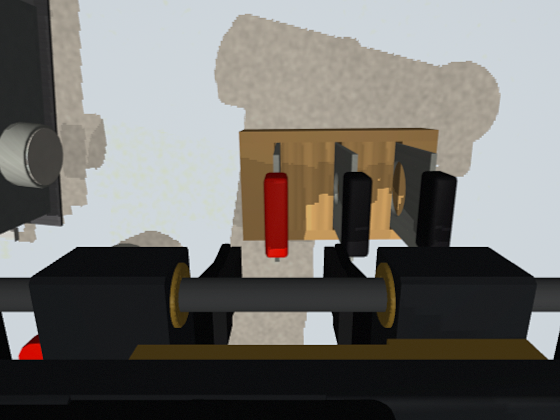

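The wrist view has the red grip at (265–287, 178–257). That agrees with the top-camera estimate to about 2 mm.

```bash
python3 -c "
from h import *
go([.4840,-.2888,.141],down(-1.3))"
```

```text
t 3.2833 row [ 0.0074 -0.0086  0.325 ] [-0.0008  0.0007 -0.0015] | dist 0.098 rows 2.3 0.0
```

```bash
python3 -m creep '[[0.45,0.008,-0.009,0.1,-0.001,0.001,-0.0015],[0.45,0.008,-0.009,0.2,-0.001,0.001,-0.0015],[0.45,0.008,-0.009,0.325,-0.001,0.001,-0.0015],[0.45,0.008,-0.009,0.325,-0.001,0.001,-0.0015],[0.45,0.008,-0.009,0.325,-0.001,0.001,-0.0015]]';python3 -c "
from h import *
go([.4840,-.2888,.141],down(-1.3))"
```

```text
time_s: 3.7
tcp_pos: [0.4835, -0.2877, 0.1406]
ee_rot: [[1.0, -0.021, -0.003], [-0.021, -1.0, -0.0], [-0.003, 0.0, -1.0]]
wrist_force: [0.6, -0.2, 0.8]
gripper_width: 0.45
t 3.7 row [ 0.0018  0.0037 -0.0012] [0.0001 0.0008 0.0006] | dist 0.001 rows 0.0 0.0
```

```bash
python3 -m creep '[[0,0,0,0,0,0,0],[0,0,0,0,0,0,0],[0,0,0,0,0,0,0],[0,0,0,0,0,0,0],[0,0,0,0,0,0,0]]';python3 -c "
from h import *
go([.4840,-.2888,.305],down(-1.3))"
```

```text
time_s: 4.12
tcp_pos: [0.4842, -0.288, 0.1421]
ee_rot: [[1.0, -0.02, -0.0], [-0.02, -1.0, -0.002], [-0.0, 0.002, -1.0]]
wrist_force: [-0.1, -0.4, 2.5]
gripper_width: 0.184
t 4.1167 row [-0.0006  0.0034 -0.5431] [0.0005 0.     0.0007] | dist 0.163 rows 3.9 0.0
```

```bash
python3 -m creep '[[0,0,0.002,-0.06,0,0,0],[0,0,0.002,-0.18,0,0,0],[0,0,0.002,-0.31,0,0,0],[0,0,0.002,-0.43,0,0,0],[0,0,0,-0.55,0,0,0]]';python3 -c "
from h import *
go([.565,.02,.31],down(-4));go([.593,.25,.31],down(-6.6))"
```

```text
time_s: 4.53
tcp_pos: [0.4836, -0.2876, 0.3088]
ee_rot: [[1.0, -0.021, -0.0], [-0.021, -1.0, -0.001], [-0.0, 0.001, -1.0]]
wrist_force: [1.6, -0.4, -1.8]
gripper_width: 0.183
t 4.5333 row [ 0.2501 -1.0308 -0.0052] [0.0004 0.0001 0.0156] | dist 0.318 rows 7.6 0.4
t 4.5333 row [ 0.3274 -1.7992 -0.0061] [0.0004 0.0001 0.03  ] | dist 0.549 rows 13.2 0.8
```

```bash
python3 -m creep '[[0,0.02,-0.07,0,0,0,0],[0,0.05,-0.18,0,0,0,0],[0,0.08,-0.3,0,0,0,0],[0,0.11,-0.43,0,0,0,0.005],[0,0.14,-0.56,0,0,0,0.01]]';python3 -m creep '[[0,0.03,-0.13,0,0,0,0],[0,0.06,-0.26,0,0,0,0],[0,0.09,-0.39,0,0,0,0.005],[0,0.12,-0.52,0,0,0,0.01],[0,0.14,-0.62,0,0,0,0.01]]';python3 -c "
from h import *
go([.593,.25,.31],down(-6.6))"
```

```text
time_s: 4.95
tcp_pos: [0.5286, -0.119, 0.3085]
ee_rot: [[0.999, -0.054, -0.001], [-0.054, -0.999, -0.001], [-0.001, 0.001, -1.0]]
wrist_force: [1.3, -0.0, -1.4]
gripper_width: 0.182
time_s: 5.37
tcp_pos: [0.5808, 0.0673, 0.3079]
ee_rot: [[0.996, -0.085, -0.001], [-0.085, -0.996, 0.0], [-0.001, -0.0, -1.0]]
wrist_force: [1.1, -1.3, -3.2]
gripper_width: 0.18
t 5.3667 row [-0.0112 -0.6104 -0.0068] [-0.      0.0004  0.0096] | dist 0.183 rows 4.4 0.2
```

```bash
python3 -m creep '[[0,0,-0.13,0,0,0,0.005],[0,0,-0.26,0,0,0,0.0096],[0,-0.005,-0.39,0,0,0,0.0096],[0,-0.01,-0.52,0,0,0,0.0096],[0,-0.011,-0.6,0,0,0,0.0096]]';python3 -m creep '[[0,0,0,0,0,0,0],[0,0,0,0,0,0,0]]';python3 - <<'E'
from h import *
s=r.sense();print(s['tcp_pos'],s['joint_velocities'])
for n in("wrist","top","side"):
    im=r.capture(n);cv2.imwrite(f"pics/{n}2.png",im)
    if n!="wrist":
        x,y=(70,100) if n=="top" else (90,110) 
        w,h=(140,105) if n=="top" else(200,150)
        f=5 if n=="top" else 4
        cv2.imwrite(f"pics/{n}2c.png",cv2.resize(im[y:y+h,x:x+w],None,fx=f,fy=f,interpolation=cv2.INTER_CUBIC))
go([.593,.25,.31],down(-6.6))
E
```

```text
time_s: 5.78
tcp_pos: [0.5921, 0.2504, 0.307]
ee_rot: [[0.994, -0.113, -0.003], [-0.113, -0.994, 0.001], [-0.003, -0.0, -1.0]]
wrist_force: [-0.1, -0.3, -1.6]
gripper_width: 0.181
time_s: 5.95
tcp_pos: [0.5914, 0.252, 0.3056]
ee_rot: [[0.994, -0.111, -0.005], [-0.111, -0.994, -0.0], [-0.005, 0.001, -1.0]]
wrist_force: [-0.2, 0.2, -1.9]
gripper_width: 0.181
[0.5914 0.252  0.3056] [-2.1664 -1.4566 -1.0925  0.6811 -0.4205  0.2492]
t 6.1 row [ 0.003  -0.0028 -0.0102] [0.0001 0.001  0.0003] | dist 0.003 rows 0.1 0.0
```

View pics/wrist2.png

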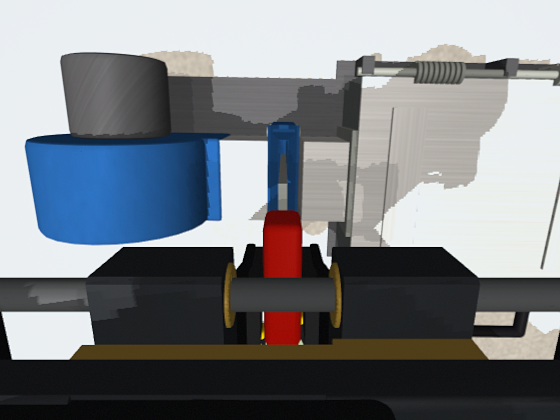

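View pics/side2.png

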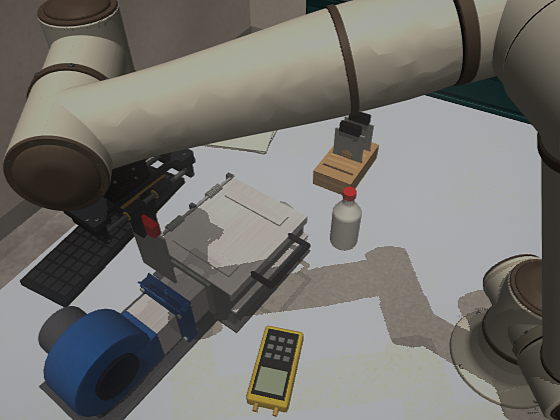

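View pics/top2.png

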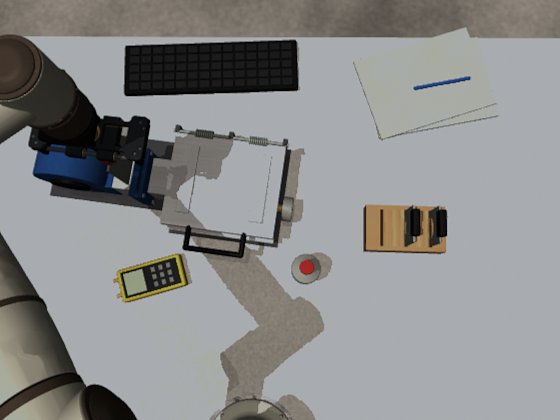

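The plate hangs upright in the jaws, with the red grip at wrist (283,275). The far end of the mouth shows at about (284,125). I zoom in for the lateral alignment.

```bash
python3 - <<'E'
from h import *
im=cv2.imread("pics/wrist2.png");cv2.imwrite("pics/w2c.png",cv2.resize(im[110:230,230:340],None,fx=5,fy=5,interpolation=cv2.INTER_CUBIC))
c=cam("wrist")
for X in ([.595,.249,.115],[.648,.2435,.115]): print(proj(c,X))
s=r.sense();R=np.array(s["ee_rot"]);p=s["tcp_pos"]
for dx in(-.04,0,.04): print("plate bottom",proj(c,p+R@[dx,0,.128-.002]))
E
```

```text
[282.836  186.2197]
[282.2085 128.2679]
plate bottom [283.0384 256.0993]
plate bottom [283.0541 207.5928]
plate bottom [283.071  155.3726]
```

View pics/w2c.png

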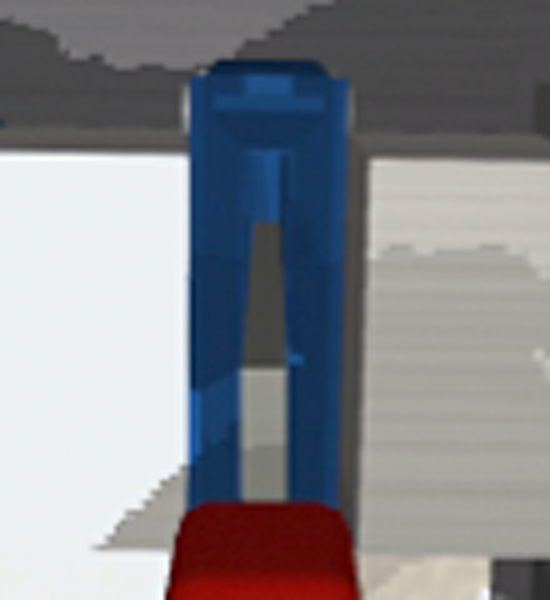

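```bash
python3 - <<'E'
from h import *
c=cam("wrist")
ax=np.array([.9933,-.115])
for z,y in((.115,60),(.115,75),(.115,95),(.115,108),(.103,150)):
    X=onz(c,(283.7,110+(y+.5)/5-.5),z); print(z,y,X, (X[:2]-[.5935,.2495])@ax)
go([.594,.2498,.27],down(-6.6))
E
```

```text
0.115 60 [0.6537 0.2415 0.115 ] 0.060679720502485344
0.115 75 [0.6511 0.2418 0.115 ] 0.05805277982205633
0.115 95 [0.6476 0.2422 0.115 ] 0.05453300233913231
0.115 108 [0.6453 0.2425 0.115 ] 0.05223454097996959
0.103 150 [0.6369 0.2434 0.103 ] 0.043857089166038546
t 6.1 row [ 0.0068 -0.0026  0.1231] [0.0001 0.001  0.0003] | dist 0.037 rows 0.9 0.0
```

The arm was still settling in that shot, so I retake it now it is still.

```bash
python3 - <<'E'
from h import *
s=r.sense();im=r.capture("wrist");print(s["tcp_pos"],s["joint_velocities"]);cv2.imwrite("pics/w3c.png",cv2.resize(im[110:230,230:340],None,fx=5,fy=5,interpolation=cv2.INTER_CUBIC))
c=cam("wrist",s);R=np.array(s["ee_rot"]);p=s["tcp_pos"];print(R)
for dx in(-.04,0,.04): print("plate bottom",proj(c,p+R@[dx,0,.128-.002]))
ax=np.array([.9933,-.115])
for z,y in((.115,75),(.115,95),(.103,150)):
    X=onz(c,(283.7,110+(y+.5)/5-.5),z); print(z,y,X, (X[:2]-[.5935,.2495])@ax)
print(r.sense()["tcp_pos"])
E
```

```text
[0.592  0.2493 0.3069] [-0.7183 -0.5192  0.0498  0.0383  0.1204  0.0115]
[[ 0.9935 -0.114  -0.0031]
 [-0.114  -0.9935  0.0001]
 [-0.0031  0.0003 -1.    ]]
plate bottom [283.039  256.0995]
plate bottom [283.0547 207.5931]
plate bottom [283.0716 155.3729]
0.115 75 [0.6511 0.2418 0.115 ] 0.05805290421477805
0.115 95 [0.6476 0.2422 0.115 ] 0.054533129223561704
0.103 150 [0.6369 0.2434 0.103 ] 0.04385721858311453
[0.5921 0.2491 0.3072]
```

View pics/w3c.png

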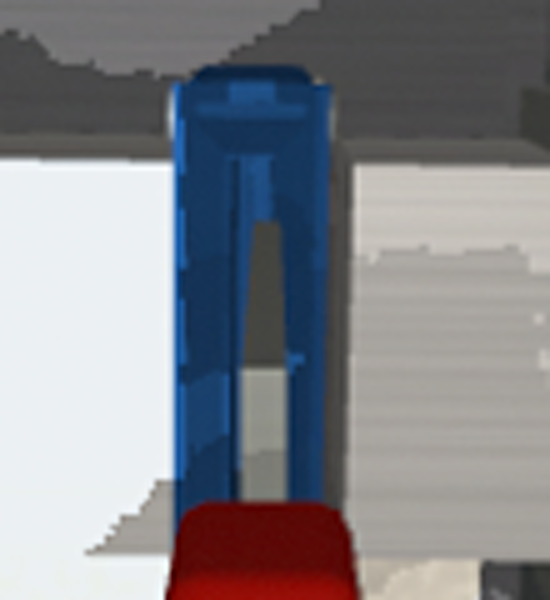

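```bash
python3 -c "
from h import *
go([.594,.2516,.262],down(-6.6))"
```

```text
t 6.15 row [ 0.0056 -0.0091  0.1507] [-0.0001  0.0009  0.0002] | dist 0.045 rows 1.1 0.0
```

```bash
python3 -m creep '[[0,0.003,-0.005,0.05,0,0.0009,0],[0,0.0055,-0.009,0.1,0,0.0009,0],[0,0.0055,-0.009,0.15,0,0.0009,0],[0,0.0055,-0.009,0.15,0,0.0009,0],[0,0.0055,-0.009,0.15,0,0.0009,0]]';python3 -m creep '[[0,0,0,0,0,0,0],[0,0,0,0,0,0,0],[0,0,0,0,0,0,0]]'; python3 - <<'E'
from h import *
s=r.sense();im=r.capture("wrist");print(s["tcp_pos"],s["joint_velocities"]);cv2.imwrite("pics/w4c.png",cv2.resize(im[90:210,230:340],None,fx=5,fy=5,interpolation=cv2.INTER_CUBIC))
c=cam("wrist",s);R=np.array(s["ee_rot"]);p=s["tcp_pos"]
print("plate bottom",proj(c,p+R@[.04,0,.126]),r.sense()["tcp_pos"])
go([.594,.2516,.18],down(-6.6))
E
```

```text
time_s: 6.57
tcp_pos: [0.5939, 0.2502, 0.262]
ee_rot: [[0.993, -0.116, -0.001], [-0.116, -0.993, -0.001], [-0.001, 0.001, -1.0]]
wrist_force: [0.4, -0.4, -1.4]
gripper_width: 0.183
time_s: 6.82
tcp_pos: [0.5944, 0.2501, 0.2634]
ee_rot: [[0.993, -0.116, 0.001], [-0.116, -0.993, 0.0], [0.001, -0.0, -1.0]]
wrist_force: [0.2, -0.2, -1.5]
gripper_width: 0.184
[0.5944 0.2501 0.2634] [ 0.1769  0.2782 -0.2185 -0.1631  0.0888  0.0462]
plate bottom [283.0717 155.3761] [0.5943 0.2502 0.2631]
t 6.8667 row [-0.0016 -0.0047  0.277 ] [ 0.     -0.0002 -0.0003] | dist 0.083 rows 2.0 0.0
```

View pics/w4c.png

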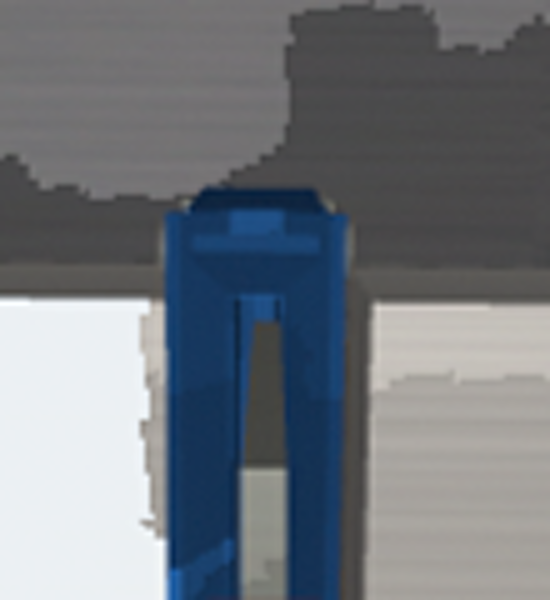

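```bash
python3 - <<'E'
from h import *
s=r.sense();c=cam("wrist",s);R=np.array(s["ee_rot"])
X=onz(c,(230+259/5,90+297.5/5-.5),.103);print("slot end in tool",R.T@(X-s["tcp_pos"]))
X=onz(c,(283,90+320.5/5-.5),s["tcp_pos"][2]-.126);print("plate end in tool",R.T@(X-s["tcp_pos"]))
go([.594,.2513,.215],down(-6.6))
E
```

```text
slot end in tool [ 0.0414 -0.001   0.1601]
plate end in tool [ 0.0413 -0.0001  0.126 ]
t 6.8667 row [-0.0014 -0.0037  0.1603] [ 0.     -0.0002 -0.0003] | dist 0.048 rows 1.2 0.0
```

```bash
python3 -m creep '[[0,-0.005,-0.0037,0.03,0,0,0],[0,-0.005,-0.0037,0.06,0,0,0],[0,-0.005,-0.0037,0.09,0,0,0],[0,-0.005,-0.0037,0.12,0,0,0],[0,-0.005,-0.0037,0.15,0,0,0]]';python3 -c "
from h import *
go([.5925,.2513,.141],down(-6.6))"
```

```text
time_s: 7.28
tcp_pos: [0.5926, 0.2514, 0.2165]
ee_rot: [[0.993, -0.116, -0.0], [-0.116, -0.993, -0.001], [-0.0, 0.001, -1.0]]
wrist_force: [0.5, 0.1, -1.5]
gripper_width: 0.181
t 7.2833 row [-0.0002  0.0001  0.2517] [ 0.0002  0.0001 -0.0003] | dist 0.076 rows 1.8 0.0
```

```bash
python3 -m creep '[[0,0,0,0.05,0,0,0],[0,0,0,0.1,0,0,0],[0,0,0,0.15,0,0,0],[0,0,0,0.2,0,0,0],[0,0,0,0.225,0,0,0]]';python3 -c "
from h import *
go([.5925,.2513,.141],down(-6.6))"
```

```text
time_s: 7.7
tcp_pos: [0.5922, 0.2513, 0.1464]
ee_rot: [[0.993, -0.116, -0.002], [-0.116, -0.993, -0.001], [-0.002, 0.002, -1.0]]
wrist_force: [-0.1, 0.8, -1.7]
gripper_width: 0.177
t 7.7 row [ 0.0011 -0.0003  0.0181] [ 0.0005  0.0006 -0.0004] | dist 0.005 rows 0.1 0.0
```

```bash
python3 -m creep '[[0,0,0,0.007,0,0,0],[0,0,0,0.012,0,0,0],[0,0,0,0.018,0,0,0],[0,0,0,0.02,0,0,0],[0,0,0,0.02,0,0,0]]';python3 -c "
from h import *
go([.5925,.2513,.141],down(-6.6))"
```

```text
time_s: 8.12
tcp_pos: [0.5923, 0.2514, 0.1421]
ee_rot: [[0.993, -0.116, -0.001], [-0.116, -0.993, -0.001], [-0.001, 0.001, -1.0]]
wrist_force: [-3.0, -0.5, 3.0]
gripper_width: 0.182
t 8.1167 row [0.0007 0.0003 0.0038] [ 0.0003  0.0002 -0.0003] | dist 0.001 rows 0.0 0.0
```

Wrist Fz has gone from −1.7 to +3 N at TCP z 0.142, the height expected at the floor. The plate is home, so I release it and push it lightly.

```bash
python3 -m creep '[[0,0,0,0.006,0,0,0],[0.5,0,0,0,0,0,0],[0.5,0,0,0,0,0,0],[0.5,0,0,0,0,0,0],[0.5,0,0,0,0,0,0]]';python3 -m creep '[[0.5,0,0,-0.1,0,0,0],[0.5,0,0,-0.2,0,0,0],[0.5,0,0,-0.3,0,0,0],[0.5,0,0,-0.42,0,0,0],[0.5,0,0,-0.5,0,0,0]]';python3 -c "
from h import *
s=r.sense();im=r.capture('wrist');cv2.imwrite('pics/w5.png',im);im=r.capture('side');cv2.imwrite('pics/s5.png',im);c=cam('wrist',s);
for z in (.151,.125): print(proj(c,[.593,.2513,z]))
go([.423,.081,.25],down(-6.6+90)); go([.423,.081,.25],down(-6.6-90));print(s['joints'])"
```

```text
time_s: 8.53
tcp_pos: [0.5924, 0.2513, 0.142]
ee_rot: [[0.993, -0.116, -0.001], [-0.116, -0.993, -0.001], [-0.001, 0.001, -1.0]]
wrist_force: [-0.6, 0.4, -0.5]
gripper_width: 0.398
time_s: 8.95
tcp_pos: [0.5934, 0.2515, 0.2955]
ee_rot: [[0.993, -0.116, 0.003], [-0.116, -0.993, 0.001], [0.003, -0.001, -1.0]]
wrist_force: [0.2, 0.1, 0.1]
gripper_width: 0.497
[283.4965 202.8805]
[283.4539 195.9507]
t 9.05 row [-0.504   0.6339  0.1521] [ 0.0009 -0.0035 -0.5002] | dist 0.247 rows 5.9 12.6
t 9.05 row [-0.504   0.6339  0.1521] [-0.0035 -0.0009  0.4998] | dist 0.247 rows 5.9 12.6
[ 37.3668  22.1857   8.6192   0.0921 -76.2661  45.9672]
```

View pics/w5.png

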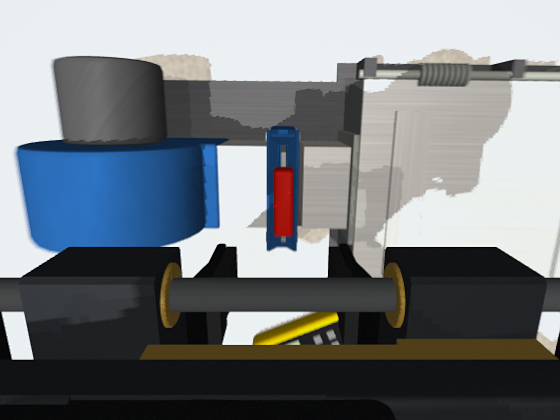

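View pics/s5.png

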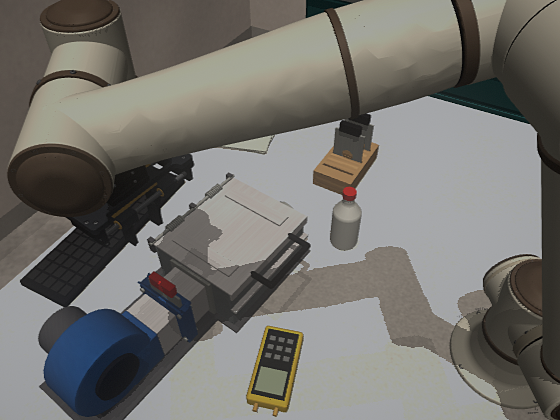

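The plate is seated. The red grip stands just above the blue flange, at side (162,284) and wrist (284,202), and nothing else has moved. Now to the handle, with a quarter turn of the tool.

```bash
python3 -m creep '[[0.4,-0.1,0.12,0.03,0,0,0.04],[0.4,-0.2,0.25,0.06,0,0,0.08],[0.4,-0.3,0.38,0.09,0,0,0.12],[0.4,-0.4,0.5,0.12,0,0,0.16],[0.4,-0.5,0.63,0.15,0,0,0.2]]';python3 -c "
from h import *
go([.423,.081,.25],down(-96.6))"
```

```text
time_s: 9.47
tcp_pos: [0.4459, 0.1043, 0.2556]
ee_rot: [[0.734, -0.679, 0.008], [-0.679, -0.734, 0.003], [0.003, -0.008, -1.0]]
wrist_force: [0.4, -1.1, 0.5]
gripper_width: 0.401
t 9.4667 row [-0.0033  0.1092  0.0178] [-0.0028  0.0002  0.2989] | dist 0.033 rows 0.8 7.5
```

```bash
python3 -m creep '[[0.4,0,0.05,0.01,0,0,0.04],[0.4,0,0.11,0.02,-0.001,0,0.08],[0.4,0,0.11,0.02,-0.001,0,0.12],[0.4,0,0.11,0.02,-0.002,0,0.16],[0.4,0,0.11,0.02,-0.0028,0,0.2]]';python3 -m creep '[[0.4,0,0,0,0,0,0.04],[0.4,0,0,0,0,0,0.08],[0.4,0,0,0,0,0,0.099],[0.4,0,0,0,0,0,0.099],[0.4,0,0,0,0,0,0.099]]';python3 -c "
from h import *
go([.423,.081,.25],down(-96.6))
s=r.sense();print(s['joint_velocities']);im=r.capture('wrist');cv2.imwrite('pics/w6.png',im);c=cam('wrist',s);print(s['tcp_pos'],proj(c,[.423,.081,.114]),proj(c,[.4269,.1423,.114]),proj(c,[.4121,.0195,.114]))"
```

```text
time_s: 9.88
tcp_pos: [0.4229, 0.0795, 0.2487]
ee_rot: [[0.197, -0.98, -0.0], [-0.98, -0.197, -0.001], [0.001, 0.001, -1.0]]
wrist_force: [-0.4, -0.1, -0.0]
gripper_width: 0.404
time_s: 10.3
tcp_pos: [0.4226, 0.0794, 0.2481]
ee_rot: [[-0.111, -0.994, -0.001], [-0.994, 0.111, -0.001], [0.002, 0.001, -1.0]]
wrist_force: [-0.5, -0.2, 0.3]
gripper_width: 0.399
t 10.3 row [-0.0055 -0.0006 -0.0065] [ 0.0004 -0.0005  0.0014] | dist 0.003 rows 0.1 0.0
[-0.073  -0.1055  0.3446  0.027  -0.1141  0.1393]
[0.4226 0.0794 0.2481] [282.0726 206.2625] [285.5716 277.4367] [287.4386 125.4985]
```

View pics/w6.png

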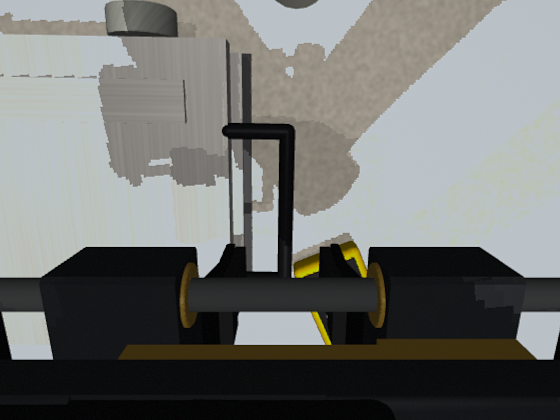

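```bash
python3 - <<'E'
from h import *
t=cam("top");sd=cam("side")
def T(x,y,ox=110,oy=110): return (ox+(x+.5)/4-.5,oy+(y+.5)/4-.5)
a=tri(t,T(272,72),sd,T(124,322,120,160));b=tri(t,T(703,127),sd,T(440,62,120,160));m=tri(t,T(487,99),sd,T(291,184,120,160))
print(a,b,m)
# coil centres
print(tri(t,T(380,96),sd,T(219,255,120,160)),tri(t,T(595,124),sd,T(376,124,120,160)))
s=r.sense();c=cam("wrist",s);im=cv2.imread("pics/w6.png");g=cv2.cvtColor(im,cv2.COLOR_BGR2GRAY)
for v in (150,180,210,235):
    xs=[x for x in range(262,310) if g[v,x]<45]; print(v,xs[0],xs[-1],onz(c,((xs[0]+xs[-1])/2,v),.114))
E
```

```text
[0.6916 0.1684 0.1209] [ 0.6606 -0.0713  0.1218] [0.6767 0.0484 0.1207]
[0.6786 0.108  0.12  ] [ 0.6626 -0.0116  0.1216]
150 279 293 [0.4152 0.0375 0.114 ]
180 279 292 [0.4181 0.0604 0.114 ]
210 279 292 [0.4207 0.0844 0.114 ]
235 278 291 [0.4238 0.1051 0.114 ]
```

```bash
python3 -c "
from h import *
go([.4205,.081,.112],down(-97.2))"
```

```text
t 10.35 row [-0.0051  0.0073  0.4539] [ 0.0003 -0.0005  0.0047] | dist 0.136 rows 3.3 0.1
```

```bash
python3 -m creep '[[0.4,-0.005,0.007,0.1,0,0,0.0047],[0.4,-0.005,0.007,0.21,0,0,0.0047],[0.4,-0.005,0.007,0.32,0,0,0.0047],[0.4,-0.005,0.007,0.41,0,0,0.0047],[0.4,-0.005,0.007,0.454,0,0,0.0047]]';python3 -m creep '[[0.4,0,0,0,0,0,0],[0.3,0,0,0,0,0,0],[0,0,0,0,0,0,0],[0,0,0,0,0,0,0],[0,0,0,0,0,0,0]]';python3 -c "
from h import *
go([.4205,.081,.112],down(-97.2)); s=r.sense();print(s['wrist_force'],s['moment'])"
```

```text
time_s: 10.77
tcp_pos: [0.4185, 0.0798, 0.1088]
ee_rot: [[-0.125, -0.992, -0.007], [-0.992, 0.125, -0.004], [0.005, 0.006, -1.0]]
wrist_force: [-0.7, -0.4, 0.2]
gripper_width: 0.401
time_s: 11.18
tcp_pos: [0.4193, 0.0803, 0.11]
ee_rot: [[-0.124, -0.992, -0.004], [-0.992, 0.124, -0.002], [0.003, 0.004, -1.0]]
wrist_force: [-0.3, -0.7, -0.4]
gripper_width: 0.182
t 11.1833 row [-0.0026 -0.0036 -0.0068] [ 0.0011 -0.0009  0.0004] | dist 0.002 rows 0.1 0.0
[-0.3284 -0.7037 -0.3811] [ 0.1059 -0.0398  0.0466]
```

```bash
python3 -m creep '[[0,0,0,0,0,0,0],[0,0,0,0,0,0,0],[0,0,0,0,0,0,0]]';python3 -c "
from h import *
s=r.sense();print(s['wrist_force'],s['moment'],s['tcp_pos'])
p=np.array(s['tcp_pos']);hd=p+[0,0,.002];xh=np.array([np.cos(np.radians(-7.2)),np.sin(np.radians(-7.2)),0]);zh=np.array([0,0,1.])
hinge=hd+.249*xh+.005*zh;print('hinge',hinge)
hinge=np.array([*(hd+.2495*xh)[:2],.119])
for th in (0,.1,.2,.3,.45,.6,.75,.85,.9,.95,1.0,1.05):
    q=hinge-.249*np.cos(th)*xh+.249*np.sin(th)*zh-.005*(np.cos(th)*zh+np.sin(th)*xh)
    d=np.array(s['ee_rot']).T@(q-hd); print(th,q.round(4),(d/.3).round(4))
"
```

```text
time_s: 11.43
tcp_pos: [0.4201, 0.0804, 0.1106]
ee_rot: [[-0.124, -0.992, -0.002], [-0.992, 0.124, -0.002], [0.002, 0.002, -1.0]]
wrist_force: [3.7, -2.4, -1.5]
gripper_width: 0.124
[ 3.6682 -2.3729 -1.4925] [-0.7612 -0.9935 -0.0174] [0.4201 0.0804 0.1106]
hinge [0.6671 0.0492 0.1176]
0 [0.4206 0.0803 0.114 ] [ 0.     -0.0017 -0.0047]
0.1 [0.4213 0.0802 0.1389] [ 0.0002 -0.004  -0.0876]
0.2 [0.4245 0.0798 0.1636] [ 0.0004 -0.0146 -0.1699]
0.3 [0.4301 0.0791 0.1878] [ 0.0006 -0.0334 -0.2508]
0.45 [0.443  0.0775 0.2228] [ 0.0008 -0.0765 -0.3675]
0.6 [0.4609 0.0752 0.2555] [ 0.0012 -0.1365 -0.4765]
0.75 [0.4835 0.0724 0.2851] [ 0.0015 -0.2121 -0.5753]
0.85 [0.5009 0.0702 0.3028] [ 0.0017 -0.2704 -0.6343]
0.9 [0.5102 0.069  0.3109] [ 0.0018 -0.3016 -0.6616]
0.95 [0.5199 0.0678 0.3186] [ 0.0019 -0.3342 -0.6873]
1.0 [0.53   0.0665 0.3258] [ 0.002  -0.3681 -0.7114]
1.05 [0.5404 0.0652 0.3325] [ 0.002  -0.4031 -0.7337]
```

```bash
cat > arc.py <<'E'
from h import *
import sys
# current theta estimate from TCP, using hinge estimate; compute rows for next thetas
H=np.array([.6676,.0494,.119]) if len(sys.argv)<2 else np.array(eval(sys.argv[1]))
s=r.sense();yaw=np.radians(-7.2);xh=np.array([np.cos(yaw),np.sin(yaw),0]);zh=np.array([0,0,1.])
R=np.array(s['ee_rot']);hd=np.array(s['tcp_pos'])-R[:,2]*.002
v=hd-H;a=-v@xh;b=v@zh
th=np.arctan2(b,a)+np.arctan2(.005,.249);rad=np.hypot(a,b)
f=s['wrist_force'];ph=th-np.arctan2(.005,.249)
er=-np.cos(ph)*xh+np.sin(ph)*zh;et=np.sin(ph)*xh+np.cos(ph)*zh
print("t %.2f theta %.3f radius %.4f (want .24905) width %.3f"%(s['time_s'],th,rad,s['gripper_width']),"F",f.round(1),"Fr %.1f Ft %.1f"%(f@er,f@et),"vel",np.abs(s['joint_velocities']).max().round(2))
for d in np.array(eval(sys.argv[2])) if len(sys.argv)>2 else []:
    q=H-.249*np.cos(d)*xh+.249*np.sin(d)*zh-.005*(np.cos(d)*zh+np.sin(d)*xh)
    q[:2]+=0
    lat=(hd-q)@np.array([-xh[1],xh[0],0]);q=q+lat*np.array([-xh[1],xh[0],0])
    print(round(float(d),3),(R.T@(q-hd)/.3).round(4),(Ro.from_matrix(R.T@down(-97.2)).as_rotvec()/np.pi).round(4))
E
python3 -m creep '[[0,0,0,-0.033,0,0,0],[0,0,-0.001,-0.066,0,0,0],[0,0,-0.004,-0.1,0,0,0],[0,0,-0.008,-0.133,0,0,0],[0,0,-0.013,-0.165,0,0,0]]';python3 arc.py '[.6676,.0494,.119]' '[.25,.3,.35,.4,.45]'
```

```text
time_s: 11.85
tcp_pos: [0.4243, 0.0797, 0.1606]
ee_rot: [[-0.124, -0.992, -0.001], [-0.992, 0.124, -0.002], [0.002, 0.001, -1.0]]
wrist_force: [4.2, -3.0, -3.5]
gripper_width: 0.116
t 11.85 theta 0.196 radius 0.2491 (want .24905) width 0.116 F [ 4.2 -3.  -3.5] Fr -5.1 Ft -2.7 vel 17.73
0.25 [ 0.0001 -0.009  -0.044 ] [ 0.0003 -0.0007  0.0005]
0.3 [ 0.0002 -0.0195 -0.0842] [ 0.0003 -0.0007  0.0005]
0.35 [ 0.0003 -0.0319 -0.1238] [ 0.0003 -0.0007  0.0005]
0.4 [ 0.0004 -0.0463 -0.1627] [ 0.0003 -0.0007  0.0005]
0.45 [ 0.0005 -0.0626 -0.2009] [ 0.0003 -0.0007  0.0005]
```

```bash
python3 -m creep '[[0,0,-0.01,-0.044,0,0,0],[0,0,-0.022,-0.084,0,0,0],[0,0,-0.035,-0.124,0,0,0],[0,0,-0.049,-0.163,0,0,0],[0,0,-0.066,-0.2,0,0,0]]';python3 arc.py '[.6686,.0494,.119]' '[.5,.55,.6,.65,.7]'; python3 -c "
from h import *
im=r.capture('side');cv2.imwrite('pics/s7.png',im);im=r.capture('wrist');cv2.imwrite('pics/w7.png',im)"
```

```text
time_s: 12.27
tcp_pos: [0.4443, 0.0772, 0.2209]
ee_rot: [[-0.124, -0.992, -0.001], [-0.992, 0.124, -0.002], [0.002, 0.0, -1.0]]
wrist_force: [4.6, -2.7, -5.5]
gripper_width: 0.123
t 12.27 theta 0.451 radius 0.2487 (want .24905) width 0.123 F [ 4.6 -2.7 -5.5] Fr -6.7 Ft -2.9 vel 20.21
0.5 [ 0.0001 -0.0169 -0.0371] [ 0.0001 -0.0007  0.0005]
0.55 [ 0.0002 -0.037  -0.0735] [ 0.0001 -0.0007  0.0005]
0.6 [ 0.0003 -0.0589 -0.1087] [ 0.0001 -0.0007  0.0005]
0.65 [ 0.0005 -0.0825 -0.1429] [ 0.0001 -0.0007  0.0005]
0.7 [ 0.0006 -0.1077 -0.1758] [ 0.0001 -0.0007  0.0005]
```

View pics/s7.png

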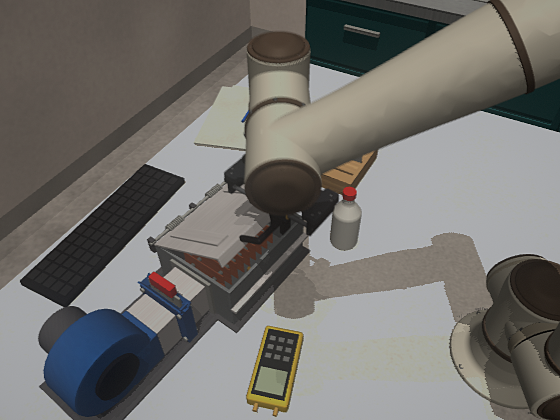

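View pics/w7.png

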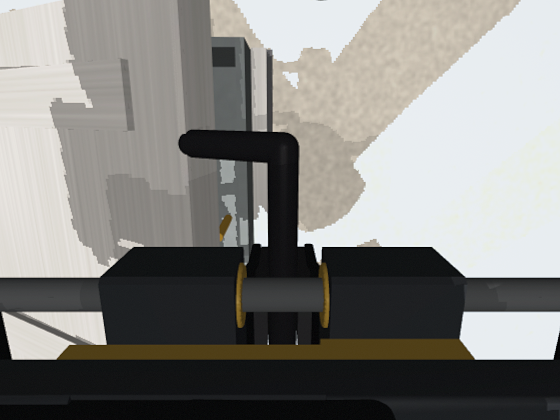

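The hatch is rising with the bar between the jaws (wrist (283,200)). I continue up the arc, easing slightly inward against the radial pull.

```bash
python3 -m creep '[[0,0,-0.019,-0.036,0,0,0],[0,0,-0.041,-0.072,0,0,0],[0,0,-0.063,-0.107,0,0,0],[0,0,-0.087,-0.141,0,0,0],[0,0,-0.112,-0.174,0,0,0]]';python3 arc.py '[.67,.0494,.119]' '[.74,.78,.82,.86,.88]'
```

```text
time_s: 12.78
tcp_pos: [0.4786, 0.0728, 0.2728]
ee_rot: [[-0.124, -0.992, 0.0], [-0.992, 0.124, -0.002], [0.002, -0.001, -1.0]]
wrist_force: [10.5, -4.8, -10.8]
gripper_width: 0.12
t 12.78 theta 0.699 radius 0.2479 (want .24905) width 0.120 F [ 10.5  -4.8 -10.8] Fr -15.4 Ft -1.5 vel 21.95
0.74 [ 0.0001 -0.0187 -0.0282] [-0.0002 -0.0007  0.0003]
0.78 [ 0.0002 -0.0411 -0.0527] [-0.0002 -0.0007  0.0003]
0.82 [ 0.0002 -0.0644 -0.0762] [-0.0002 -0.0007  0.0003]
0.86 [ 0.0003 -0.0887 -0.0989] [-0.0002 -0.0007  0.0003]
0.88 [ 0.0004 -0.1012 -0.1098] [-0.0002 -0.0007  0.0003]
```

```bash
python3 - <<'E'
from h import *
from scipy.optimize import least_squares
P=np.array([[.4201,.0804,.1106],[.4243,.0797,.1606],[.4443,.0772,.2209],[.4786,.0728,.2728]])+[0,0,.002]
x=(P[:,:2]-[.4201,.0804])@[.9921,-.1253];z=P[:,2]
f=lambda p:np.hypot(x-p[0],z-p[1])-.24905
o=least_squares(f,[.25,.119]);print(o.x,o.fun)
o2=least_squares(lambda p:np.hypot(x-p[0],z-p[1])-p[2],[.25,.119,.249]);print(o2.x,o2.fun)
print("H",.4201+.9921*o.x[0],.0804-.1253*o.x[0])
E
```

```text
[0.2487 0.114 ] [-0.0003  0.0002  0.0003 -0.0003]
[0.2389 0.1176 0.2389] [ 0. -0.  0. -0.]
H 0.6668796486530012 0.04923228507587839
```

```bash
python3 arc.py '[.6669,.0492,.114]' '[.74,.78,.82,.86,.9]';python3 arc.py '[.67,.0494,.1176]' '[.74,.78,.82,.86,.9]'; python3 -c "
from h import *
print(r.sense()['moment'])"
```

```text
t 12.78 theta 0.723 radius 0.2487 (want .24905) width 0.120 F [ 10.5  -4.8 -10.8] Fr -15.4 Ft -1.1 vel 21.95
0.74 [ 0.     -0.0085 -0.0115] [-0.0002 -0.0007  0.0003]
0.78 [ 0.0001 -0.0309 -0.036 ] [-0.0002 -0.0007  0.0003]
0.82 [ 0.0002 -0.0542 -0.0596] [-0.0002 -0.0007  0.0003]
0.86 [ 0.0003 -0.0785 -0.0822] [-0.0002 -0.0007  0.0003]
0.9 [ 0.0003 -0.1037 -0.1039] [-0.0002 -0.0007  0.0003]
t 12.78 theta 0.704 radius 0.2488 (want .24905) width 0.120 F [ 10.5  -4.8 -10.8] Fr -15.4 Ft -1.4 vel 21.95
0.74 [ 0.0001 -0.0186 -0.0235] [-0.0002 -0.0007  0.0003]
0.78 [ 0.0002 -0.0411 -0.048 ] [-0.0002 -0.0007  0.0003]
0.82 [ 0.0002 -0.0644 -0.0716] [-0.0002 -0.0007  0.0003]
0.86 [ 0.0003 -0.0887 -0.0942] [-0.0002 -0.0007  0.0003]
0.9 [ 0.0004 -0.1139 -0.1159] [-0.0002 -0.0007  0.0003]
[-1.1867 -2.5125 -0.0458]
```

```bash
python3 -m creep '[[0,0,-0.021,-0.022,0,0,0],[0,0,-0.045,-0.045,0,0,0],[0,0,-0.069,-0.068,0,0,0],[0,0,-0.093,-0.09,0,0,0],[0,0,-0.119,-0.112,0,0,0]]';python3 -m creep '[[0,0,0,0,0,0,0],[0,0,0,0,0,0,0]]';python3 arc.py '[.67,.0494,.1176]' '[.92,.96,1,1.04,1.08]';python3 -c "
from h import *
s=r.sense();print(s['moment']);im=r.capture('side');cv2.imwrite('pics/s8.png',im);im=r.capture('top');cv2.imwrite('pics/t8.png',im)"
```

```text
time_s: 13.2
tcp_pos: [0.5131, 0.0684, 0.3053]
ee_rot: [[-0.124, -0.992, -0.003], [-0.992, 0.124, -0.003], [0.003, 0.003, -1.0]]
wrist_force: [2.9, -2.4, -4.9]
gripper_width: 0.111
time_s: 13.37
tcp_pos: [0.5124, 0.0684, 0.3046]
ee_rot: [[-0.125, -0.992, -0.005], [-0.992, 0.125, -0.002], [0.003, 0.005, -1.0]]
wrist_force: [-1.4, -1.4, -0.0]
gripper_width: 0.116
t 13.37 theta 0.892 radius 0.2468 (want .24905) width 0.116 F [-1.4 -1.4 -0. ] Fr 0.8 Ft -0.9 vel 1.14
0.92 [ 0.0001 -0.013  -0.0203] [ 0.0015 -0.0009  0.0002]
0.96 [ 0.0001 -0.0393 -0.0405] [ 0.0015 -0.0009  0.0002]
1.0 [ 0.0002 -0.0664 -0.0597] [ 0.0015 -0.0009  0.0002]
1.04 [ 0.0003 -0.0942 -0.0778] [ 0.0015 -0.0009  0.0002]
1.08 [ 0.0003 -0.1228 -0.0947] [ 0.0015 -0.0009  0.0002]
[-0.126   0.137  -0.0355]
```

View pics/s8.png

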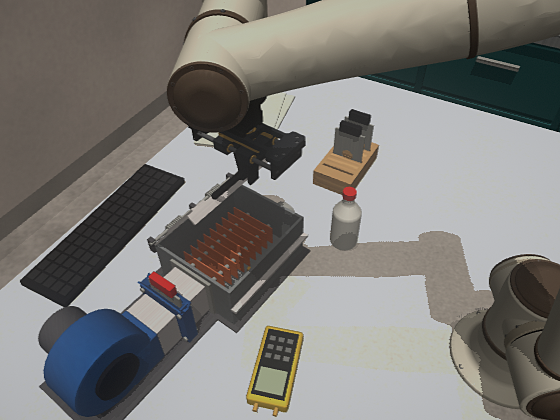

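View pics/t8.png

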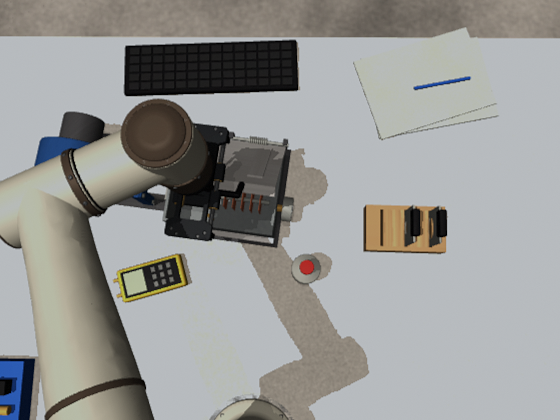

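Radial force is now near zero at about 0.89 rad. Next I go over the balance point to about 1.1 rad.

```bash
python3 -m creep '[[0,0,-0.017,-0.015,0,0,0],[0,0,-0.043,-0.035,0,0,0],[0,0,-0.07,-0.054,0,0,0],[0,0,-0.098,-0.072,0,0,0],[0,0,-0.126,-0.088,0,0,0]]';python3 arc.py '[.67,.0494,.1176]' '[1.1,1.12,1.14]';python3 -m creep '[[0,0,0,0,0,0,0],[0,0,0,0,0,0,0]]';python3 arc.py '[.67,.0494,.1176]' '[1.1,1.12,1.14]';python3 arc.py '[.6669,.0492,.114]';python3 arc.py '[.6686,.0494,.119]'
```

```text
time_s: 13.88
tcp_pos: [0.5501, 0.0636, 0.329]
ee_rot: [[-0.125, -0.992, -0.007], [-0.992, 0.125, -0.003], [0.004, 0.007, -1.0]]
wrist_force: [3.1, -2.6, -7.1]
gripper_width: 0.113
t 13.88 theta 1.076 radius 0.2452 (want .24905) width 0.113 F [ 3.1 -2.6 -7.1] Fr -7.9 Ft -0.5 vel 19.03
1.1 [ 0.0001 -0.0108 -0.0209] [ 0.0021 -0.0012  0.0002]
1.12 [ 0.0001 -0.0255 -0.0286] [ 0.0021 -0.0012  0.0002]
1.14 [ 0.0002 -0.0403 -0.0361] [ 0.0021 -0.0012  0.0002]
time_s: 14.05
tcp_pos: [0.5505, 0.0636, 0.3289]
ee_rot: [[-0.125, -0.992, -0.007], [-0.992, 0.125, -0.003], [0.004, 0.007, -1.0]]
wrist_force: [0.7, -2.4, -1.0]
gripper_width: 0.112
t 14.05 theta 1.077 radius 0.2449 (want .24905) width 0.112 F [ 0.7 -2.4 -1. ] Fr -1.4 Ft 0.3 vel 1.47
1.1 [ 0.0001 -0.0097 -0.0211] [ 0.0022 -0.0013  0.0001]
1.12 [ 0.0001 -0.0243 -0.0289] [ 0.0022 -0.0013  0.0001]
1.14 [ 0.0002 -0.0392 -0.0364] [ 0.0022 -0.0013  0.0001]
t 14.05 theta 1.095 radius 0.2466 (want .24905) width 0.112 F [ 0.7 -2.4 -1. ] Fr -1.4 Ft 0.4 vel 1.47
t 14.05 theta 1.079 radius 0.2430 (want .24905) width 0.112 F [ 0.7 -2.4 -1. ] Fr -1.4 Ft 0.4 vel 1.47
```

Check the angle independently by picture.

```bash
python3 - <<'E'
from h import *
for n in("side","top","wrist"):
    im=r.capture(n);cv2.imwrite(f"pics/{n}9.png",im)
    if n!="wrist":
        x,y,w,h=(130,130,200,150) if n=="side" else (150,110,200,150)
        cv2.imwrite(f"pics/{n}9c.png",cv2.resize(im[y:y+h,x:x+w],None,fx=4,fy=4,interpolation=cv2.INTER_CUBIC))
E
```

```text
(no output)
```

View pics/side9c.png

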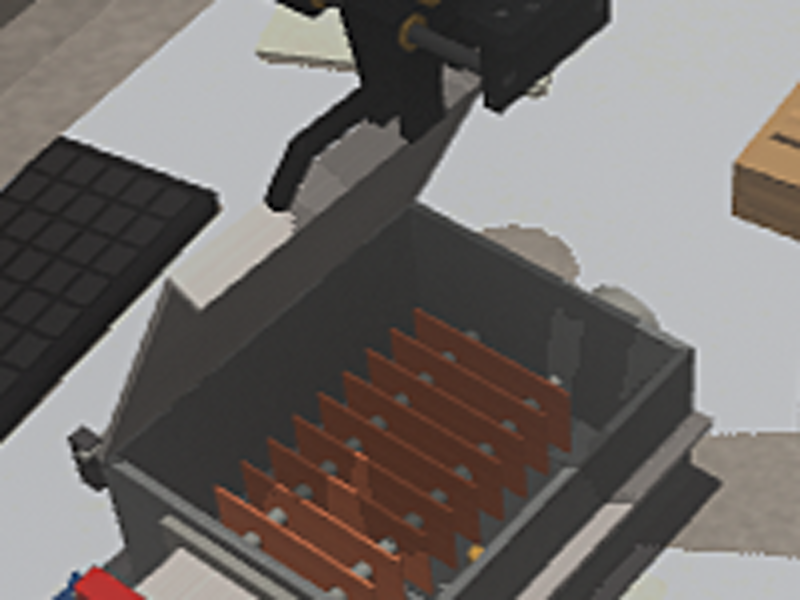

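View pics/top9c.png

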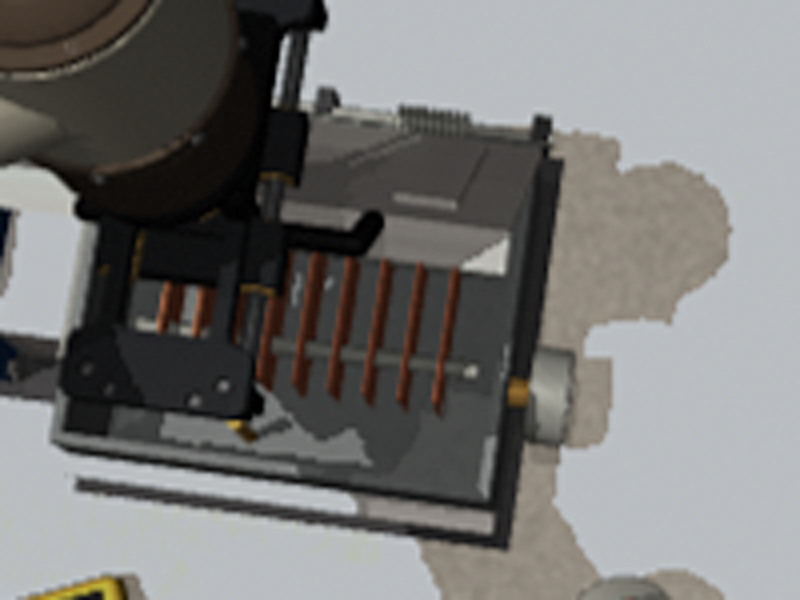

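View pics/wrist9.png

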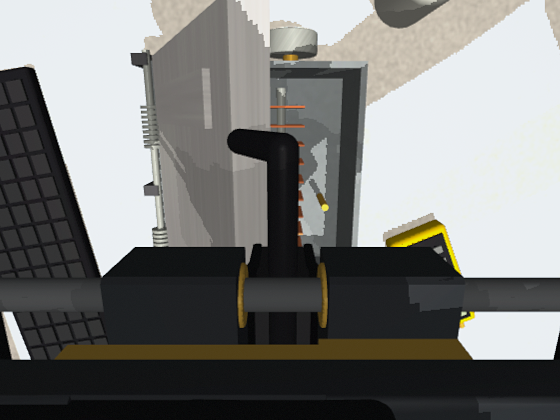

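```bash
python3 - <<'E'
from h import *
t=cam("top");sd=cam("side");s=r.sense();w=cam("wrist",s)
yaw=np.radians(-7.2);xh=np.array([np.cos(yaw),np.sin(yaw),0]);yh=np.array([-xh[1],xh[0],0]);zh=np.array([0,0,1.])
H=np.array([.669,.0494,.119])
def P(th,a,y,h): return H-a*(np.cos(th)*xh-np.sin(th)*zh)+y*yh+h*(np.cos(th)*zh+np.sin(th)*xh)
z=lambda p,ox,oy:((p-[ox,oy])*4).round(0)
for th in(0.9,1.,1.08,1.15,1.25):
    print(th,"side corner",z(proj(sd,P(th,.205,.12,0)),130,130),z(proj(sd,P(th,.205,.12,-.014)),130,130),"handle -y end wrist",proj(w,P(th,.249,-.06,-.005)).round(0),"top",z(proj(t,P(th,.249,-.06,-.005)),150,110),"postfoot wrist",proj(w,P(th,.205,-.06,0)).round(0), "wrist front/-y corner",proj(w,P(th,.205,-.12,0)).round(0))
print("hinge",z(proj(sd,P(0,0,.12,0)),130,130))
E
```

```text
0.9 side corner [235. 339.] [257. 365.] handle -y end wrist [370. 138.] top [350. 340.] postfoot wrist [296. 134.] wrist front/-y corner [298.   7.]
1.0 side corner [202. 302.] [225. 327.] handle -y end wrist [329. 140.] top [354. 289.] postfoot wrist [264. 135.] wrist front/-y corner [262.  -0.]
1.08 side corner [174. 274.] [198. 298.] handle -y end wrist [288. 142.] top [357. 247.] postfoot wrist [233. 136.] wrist front/-y corner [228.  -6.]
1.15 side corner [150. 250.] [174. 273.] handle -y end wrist [245. 144.] top [361. 208.] postfoot wrist [203. 137.] wrist front/-y corner [194. -11.]
1.25 side corner [115. 219.] [139. 240.] handle -y end wrist [172. 147.] top [367. 151.] postfoot wrist [155. 138.] wrist front/-y corner [141. -18.]
hinge [ 96. 449.]
```

Three views agree on about 1.08 rad: side corner (172,280), wrist handle end (283,142) and top handle end (360,240). That is clearly past balance and well short of 1.35. Now I ease it back to about 0.82 rad.

```bash
cat > back.py <<'E'
from h import *
import sys
H=np.array([.67,.0494,.1176]);s=r.sense();yaw=np.radians(-7.2);xh=np.array([np.cos(yaw),np.sin(yaw),0]);R=np.array(s['ee_rot']);hd=np.array(s['tcp_pos'])-R[:,2]*.002
a0=-(hd-H)@xh
for th in eval(sys.argv[1]):
    rad=.2449+(1.077-th)/.185*.0019; ph=th-.02
    q=hd+(a0-rad*np.cos(ph))*xh; q[2]=H[2]+rad*np.sin(ph)
    print(th,(R.T@(q-hd)/.3).round(4))
E
python3 back.py '[1.04,1.0,.96,.92,.9,.86,.82]'
```

```text
1.04 [-0.0001  0.0246  0.0136]
1.0 [-0.0001  0.0527  0.0303]
0.96 [-0.0002  0.0802  0.0482]
0.92 [-0.0003  0.1071  0.0672]
0.9 [-0.0004  0.1202  0.0771]
0.86 [-0.0005  0.1459  0.0977]
0.82 [-0.0006  0.1708  0.1194]
```

```bash
python3 -m creep '[[0,0,0.024,0.0135,0,0,0],[0,0,0.052,0.03,0,0,0],[0,0,0.08,0.048,0,0,0],[0,0,0.1,0.062,0,0,0],[0,0,0.12,0.077,0,0,0]]';python3 arc.py '[.67,.0494,.1176]';python3 back.py '[.88,.86,.84,.82]'
```

```text
time_s: 14.62
tcp_pos: [0.5147, 0.0683, 0.3051]
ee_rot: [[-0.124, -0.992, -0.004], [-0.992, 0.124, -0.002], [0.003, 0.003, -1.0]]
wrist_force: [7.0, -3.9, -7.0]
gripper_width: 0.112
t 14.62 theta 0.901 radius 0.2457 (want .24905) width 0.112 F [ 7.  -3.9 -7. ] Fr -10.2 Ft 1.3 vel 14.33
0.88 [-0.      0.0156  0.0078]
0.86 [-0.0001  0.0283  0.0182]
0.84 [-0.0001  0.0409  0.0289]
0.82 [-0.0002  0.0533  0.0398]
```

```bash
python3 -m creep '[[0,0,0.012,0.009,0,0,0],[0,0,0.025,0.02,0,0,0],[0,0,0.038,0.031,0,0,0],[0,0,0.05,0.042,0,0,0],[0,0,0.05,0.042,0,0,0]]';python3 -m creep '[[0,0,0,0,0,0,0],[0,0,0,0,0,0,0],[0,0,0,0,0,0,0],[0,0,0,0,0,0,0],[0,0,0,0,0,0,0]]';python3 arc.py '[.67,.0494,.1176]';python3 - <<'E'
from h import *
s=r.sense()
for n in("wrist","side","top"):
    im=r.capture(n);cv2.imwrite(f"pics/{n}10.png",im)
    if n!="wrist":
        x,y,w,h=(130,130,200,150) if n=="side" else (150,110,200,150)
        cv2.imwrite(f"pics/{n}10c.png",cv2.resize(im[y:y+h,x:x+w],None,fx=4,fy=4,interpolation=cv2.INTER_CUBIC))
t=cam("top");sd=cam("side");w=cam("wrist",s)
yaw=np.radians(-7.2);xh=np.array([np.cos(yaw),np.sin(yaw),0]);yh=np.array([-xh[1],xh[0],0]);zh=np.array([0,0,1.])
H=np.array([.669,.0494,.119])
def P(th,a,y,h): return H-a*(np.cos(th)*xh-np.sin(th)*zh)+y*yh+h*(np.cos(th)*zh+np.sin(th)*xh)
z=lambda p,ox,oy:((p-[ox,oy])*4).round(0)
for th in(.72,.77,.82,.87,.92):
    print(th,"side corner",z(proj(sd,P(th,.205,.12,0)),130,130),"handle -y end wrist",proj(w,P(th,.249,-.06,-.005)).round(0),"top",z(proj(t,P(th,.249,-.06,-.005)),150,110),"postfoot wrist",proj(w,P(th,.205,-.06,0)).round(0))
E
```

```text
time_s: 15.03
tcp_pos: [0.4997, 0.0702, 0.2919]
ee_rot: [[-0.124, -0.992, -0.003], [-0.992, 0.124, -0.002], [0.002, 0.002, -1.0]]
wrist_force: [5.5, -2.0, -6.2]
gripper_width: 0.11
time_s: 15.45
tcp_pos: [0.4999, 0.0702, 0.292]
ee_rot: [[-0.124, -0.992, -0.002], [-0.992, 0.124, -0.002], [0.002, 0.002, -1.0]]
wrist_force: [4.1, -3.3, -3.7]
gripper_width: 0.11
t 15.45 theta 0.820 radius 0.2459 (want .24905) width 0.110 F [ 4.1 -3.3 -3.7] Fr -5.8 Ft 0.7 vel 0.12
0.72 side corner [289. 408.] handle -y end wrist [330. 138.] top [347. 420.] postfoot wrist [250. 135.]
0.77 side corner [275. 389.] handle -y end wrist [313. 140.] top [348. 399.] postfoot wrist [234. 136.]
0.82 side corner [260. 370.] handle -y end wrist [292. 141.] top [349. 377.] postfoot wrist [216. 136.]
0.87 side corner [244. 351.] handle -y end wrist [267. 143.] top [350. 354.] postfoot wrist [196. 137.]
0.92 side corner [228. 332.] handle -y end wrist [237. 145.] top [351. 330.] postfoot wrist [173. 138.]
```

View pics/side10c.png

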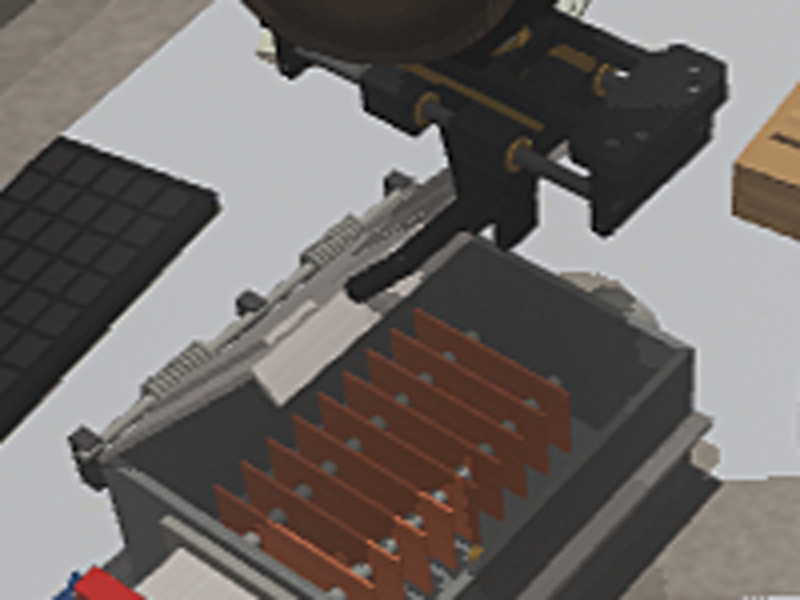

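View pics/top10c.png

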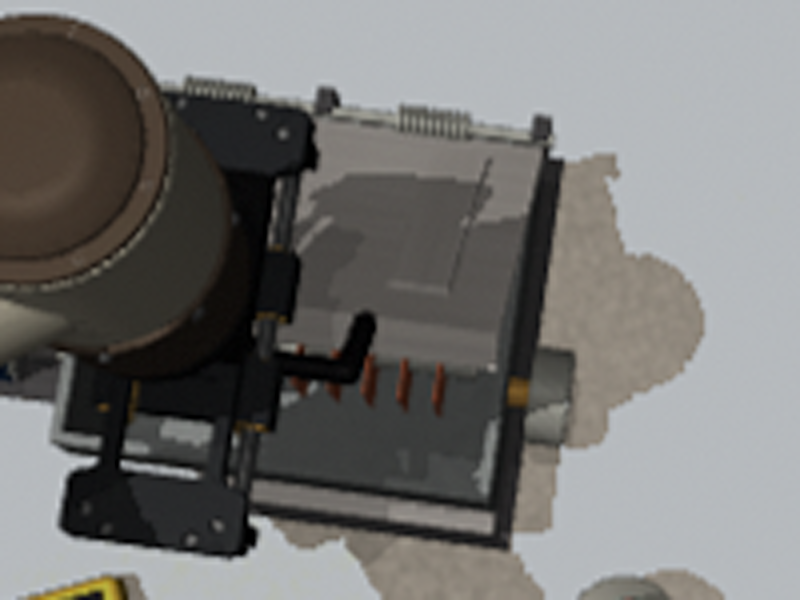

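View pics/wrist10.png

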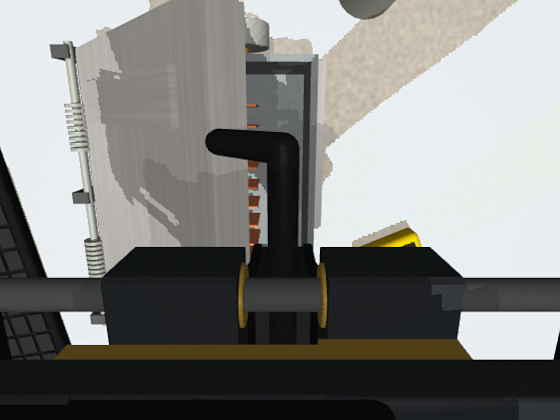

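All three views give about 0.82–0.835 rad: wrist bar corner (284,141), top (350,372), side corner (257,370). The arm is still. The window is 0.73–0.90, so I hand in after a last look at the whole scene.

View pics/side10.png

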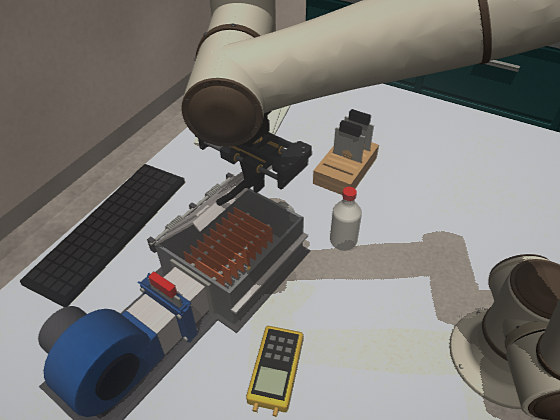

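The plate is home at (162,284). The bottle, the meter and both orifice plates are where they were, and the hatch is held open.

```bash
python3 -c "
from h import *
s=r.sense();print(s['time_s'],s['tcp_pos'],s['wrist_force'],s['gripper_width']);print(r.finish_job())"
```

```text
15.6 [0.4999 0.0702 0.292 ] [ 3.9678 -2.4856 -2.8693] 0.10967228570479423
the job is handed in; nothing more can be done
None
```

The job is done and handed in at 15.6 s. No verdict was reported.

- **Blanking plate:** I moved it from the rack into the blue carrier until it met the floor: TCP height 0.142 m as expected, vertical force from −1.7 to +3 N. I then let go of it, and it still showed fully seated in the last side picture.
- **Hatch:** I raised it by the handle to about 1.08 rad; three camera views agreed on that. I then eased it back and am still gripping it, at about 0.82 to 0.835 rad (balance point 0.90).
- **Last checks:** The arm was still, with about 5.5 N of force left on the wrist. The orifice plates, wash bottle and pressure meter looked unmoved.
- **Springs not felt:** The force at the handle was within sensor noise. That the springs take the hatch over rests on the angle it reached, not on a felt pull.
- **Disagreement:** The tool's path had a radius up to 4 mm smaller than the 249 mm given for the handle. I put this down to hinge calibration or a small shift of the bar in the fingers. It pulled on the wrist with up to about 16 N during the lift, so I took the final angle from the pictures as well as the arm's own position.

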